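Seal the brown book mailer in the rocker press

TASK

Slide the brown mailer fully home against the back stop of its bay in the press. Then push the red lever over towards the brown mailer's side so that the rubber foot presses its flap down firmly, with about 20 N and never more than 45 N, hold that for at least three seconds without a break, and let the lever return to its upright centre. Leave the mailer home in its bay, and do not disturb the white mailer or the things on the desk.

Things in the scene. Friction and masses are not known exactly. Their poses are not given: they have to be found in the camera images.
- press: Fixed two-bay hand press for sticking down mailer flaps. Origin on the desk; x points into the bays (away from the robot, yaw up to 0.2 rad), y left, z up. Grey bed plate 15 mm thick, 300 mm wide (y), from x = -165 to +80 mm. Bays run along x, open at the front (-x). A blue pillar 50 x 26 mm at x = +30, y = 0 carries the beam's pivot, 120 mm above the desk.
- left_bay (a point): Bed surface of the left bay (press x = 0, y = +100, z = 15 mm): where a mailer's origin lies when fully home. Side guides 78 mm apart, 8 mm thick, 33 mm above the desk, from press x = -100 to +70 mm; the steel back stop's face is at press x = +65 mm, its top 37 mm above the desk. Axes as the press.
- right_bay (a point): The same point of the right bay (press x = 0, y = -100, z = 15 mm); both bays are alike.
- lever_grip (a point): Middle of the lever's red round handle, on its centre line, 140 mm from the pivot (260 mm above the desk when centred). Handle 30 mm in diameter from 100 to 180 mm from the pivot, ending at 194 mm; below 90 mm a 16 mm steel rod. A push at this height gives a foot force of 1.4 x push, less 25 N per rad of lever angle, less 2 to 5 N of friction: 20 N gives about 18 N.
- lever: Rocker: red lever upright on a blue beam 30 x 250 x 18 mm along y, with a sprung rubber foot under each end. Origin at the pivot (press x = +30, y = 0, z = 120 mm); it turns up to 0.4 rad either way about the press's x axis. Lever upright = centred (axes as the press). Lever leaning to +y (left): left foot goes down. A spring of 2.5 N m per rad, well damped, recentres it.
- pivot (a point): The pivot, again as a fixed point of the press. The feet, 44 mm in diameter, hang 100 mm left and right of it on screws set differently each time: with the lever centred they are 8 to 20 mm above the top of a seated mailer, so a foot meets it at a lever angle of 0.07 to 0.22 rad. Each foot gives 4 N per mm. Until it meets the mailer the handle takes only 1 to 4 N.
- brown_mailer: Brown rigid cardboard mailer 130 x 70 x 30 mm, about 0.35 kg, pale label, darker flap strip at its +x end. Origin: centre of the underside. It lies flat in the left or the right bay (changing), long side along the bay, pulled out towards the robot by 60 to 95 mm. Only when it is home, its +x end at the back stop, is the flap under the foot.
- white_mailer: White mailer of the same size and mass, lying likewise in the other bay. To be left alone.
- tape_dispenser: Bystander: black tape dispenser with a red hub, 150 x 60 x 100 mm, origin centre of its underside.
- scanner: Bystander: black and grey hand scanner lying on the desk, 190 x 50 x 40 mm, origin under its middle.
- pen_pot: Bystander: black pot with pens, 76 mm in diameter, 90 mm tall (pens to 135 mm), origin centre of its underside.

How it is judged:
On the way, in this order (a step that is already met when the one before it is completed fails the run):
1. the brown mailer is fully home against the back stop (x of brown_mailer in the frame of press above -0.006 m), for 0.2 s.
2. the foot presses the brown mailer with 10 to 35 N for three seconds without a break, the mailer home (contact force between lever and brown_mailer between 10 and 35 N and x of brown_mailer in the frame of press above -0.006 m), for 2.9 s.
3. the lever is back at its centre (angle between lever's own z axis and vertical below 0.05 rad), for 0.2 s.
At the end, for the whole second after the job is handed in: The brown mailer lies flat in its bay within 6 mm of fully home, at rest; the lever is centred within 0.05 rad; the white mailer is within 15 mm of where it was (x of brown_mailer in the frame of press above -0.006 m and z of brown_mailer in the frame of press below 0.02 m and linear speed of brown_mailer below 0.02 m/s and distance of white_mailer from where it was at the start of the episode below 0.015 m and angle between lever's own z axis and vertical below 0.05 rad); the robot touches nothing.
It fails at once if the press crushes the mailer: more than 45 N from the foot (contact force between lever and brown_mailer above 45 N).
It fails at once if the white mailer is moved by more than 15 mm (distance of white_mailer from where it was at the start of the episode above 0.015 m).
It fails at once if a thing on the desk is moved by more than 30 mm (distance of any of tape_dispenser, scanner, pen_pot from where it was at the start of the episode above 0.03 m).
It also fails if it takes over 72 s, if anything falls off the work surface, if the arm or the gripper's body presses on something with over 40 N, if the wrist force passes 120 N, or if a joint passes its speed limit or range.

ROBOT

A 7-joint arm with a two-finger parallel gripper is mounted at the origin on the work surface. World frame = base frame: x ahead of the robot, y to its left, z up, the work surface at z = 0. Lengths are in m, angles in rad, forces in N, time in s.
With the tool pointing down it reaches from about 0.425 to 0.95 m from the base axis. Payload 4.7 kg.
Tool frame: the origin (TCP) lies on the centre line of the jaws, within the pads' length; the fingertips stand robot.nose_length ahead of it and the grasp point (between the pads) lies 8 mm behind it (robot.nose_length is the distance from the TCP to the fingertips, in m); z points along the fingers, x is the direction in which the jaws open and shut, and the axes are right-handed (so a half turn about z gives the same grasp; the last joint's range is limited). The gripper opens to 85 mm and grips with 20 to 120 N. Pads are 22 mm wide; open, the fingers measure 114 mm over their backs; the gripper's body (76 mm by 85 mm) begins 54 mm behind the grasp point. The pads swing forward as they close: fully open they stand 13 mm farther back than shut.
Start: joints at [-1.276, 0.469, -0.049, 1.532, 0.024, 1.141, -0.082], TCP at [0.215, 0.64, 0.22] pointing down, gripper open.
Joint ranges: [-2.59, 2.59], [-0.33, 1.99], [-1.39, 1.29], [0.1, 2.45], [-1.04, 4.18], [0.21, 1.99], [-2.66, 2.66]. Speed limits (rad/s): [2.57, 2.57, 3.14, 3.14, 3.14, 3.14, 3.14].

INTERFACE

Orientations are given as [roll, pitch, yaw] about the fixed x, y, z axes, in that order (R = Rz(yaw) Ry(pitch) Rx(roll)).
In Python, from plant import robot gives the robot as it stands. Calls block until the motion is done:
- robot.goto(position, orientation): joint-space move of the TCP to a pose.
- robot.move_straight(position, vel=0.15, attitude=None, contact_N=None): straight line of the TCP; attitude=None keeps the orientation; vel is the mean speed in m/s. With contact_N (N) it stops when the force on the tool has changed by that much, and returns True; else False.
- robot.move_joints(angles): joint-space move.
- robot.grip(opening, strength=None): opening from 0.0 (shut) to 1.0 (fully open); strength is the grip in N (None keeps the last); returns when the fingers have stopped.
- robot.sleep(seconds).
- robot.inverse_kinematics(position, orientation): joint angles nearest the present ones, or None.
- robot.sense(): the state.
- robot.grab_frame(name): name is "side" or "top"; returns a dict with "image" (420x560x3 uint8, red, green, blue), "range_z" (420x560 float32, m along the optical axis (not along the pixel's ray), 0 where there is no reading), "fx", "fy", "cx", "cy" (pixels), "dist_coeffs" ([k1, k2, p1, p2, k3] as OpenCV has them; the pictures are not rectified), "R" (3x3) and "t" (3): a world point X has camera coordinates R X + t. Camera axes: x right, y down, z forward; pixel columns grow to the right and rows downward; lengths in m; the calibration is good to about 2 mm. A picture is of the moment at which its call begins.
A pose or a line that the arm cannot do raises robot.IKError and nothing moves.
- robot.close_job(): hands the job in, once; it reports no verdict.
The state is a dict: "t": time; "joint_pos": joint angles; "joint_velocities": joint speeds; "effort": joint torques, N m; "tcp_pos": TCP position; "tcp_rot": TCP orientation; "wrist_force": force on the tool from outside, world axes, zero at the start; "torque": the same for the moment, N m; "opening": opening from 0.0 (shut) to 1.0 (fully open).
Only numpy, scipy, OpenCV 4.12 (cv2) and the standard library are available. Lean on these libraries where they do the work, as an engineer would, in place of code of your own. Each camera call takes 0.05 s, during which the arm holds its last target.

## Working session

There is one attempt and no reset: what is moved stays moved. The work goes in short steps, each a Python script; the robot and the scene stay as the last script left them, time stands still between calls to the robot, and variables do not carry over. Pictures are saved under pics/ and viewed, and the job is handed in when it is done.

```bash
mkdir -p pics; ls
python3 - <<'E'
from plant import robot
import cv2
s=robot.sense();print(s,robot.nose_length)
for n in("side","top"):
    f=robot.grab_frame(n);cv2.imwrite(f"pics/{n}0.png",f["image"][...,::-1])
    print(n,f["fx"],f["fy"],f["cx"],f["cy"],f["dist_coeffs"],f["R"],f["t"])
E
```

```text
pics
{'t': 0.0, 'joint_pos': array([-1.27590114,  0.46946586, -0.0485479 ,  1.53366746,  0.02411283,
        1.14101163, -0.08228877]), 'joint_velocities': array([-0.00036997, -0.0011447 , -0.00083942,  0.00172802,  0.00031667,
       -0.00057382,  0.00014397]), 'effort': array([ 4.14504702e-04, -5.10308361e+01, -4.67158773e-02, -2.37713349e+01,
        1.06472793e-02,  7.55245012e-03,  9.12502969e-06]), 'tcp_pos': array([0.21459379, 0.63935075, 0.21905604]), 'tcp_rot': array([3.14148785e+00, 1.96375716e-03, 1.24700670e+00]), 'wrist_force': array([-0.36909572, -0.3411388 ,  0.734046  ]), 'torque': array([ 0.02845335, -0.01369242, -0.01801944]), 'opening': 1.0004899447898288} 0.011
side 395.2964713952183 395.2964713952183 280.7325749760496 208.80371440244843 [-0.10291791  0.          0.          0.          0.        ] [[ 0.83991401 -0.54268009 -0.00654032]
 [-0.34492548 -0.52446465 -0.77843641]
 [ 0.41901177  0.65607557 -0.6276894 ]] [-0.47235085  0.34485129  0.85710639]
top 536.1460918750253 536.1460918750253 284.3421567224084 207.87394207691784 [-0.08523777  0.          0.          0.          0.        ] [[-0.03033621 -0.99933907 -0.02002846]
 [-0.99173868  0.03259197 -0.12406509]
 [ 0.12463586  0.01609933 -0.99207193]] [0.04401034 0.6092526  1.52513504]
```

View pics/side0.png

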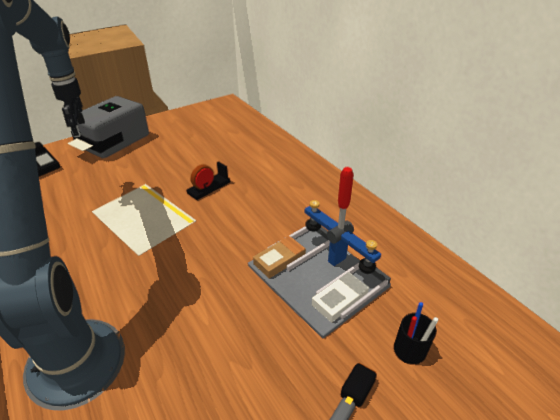

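View pics/top0.png

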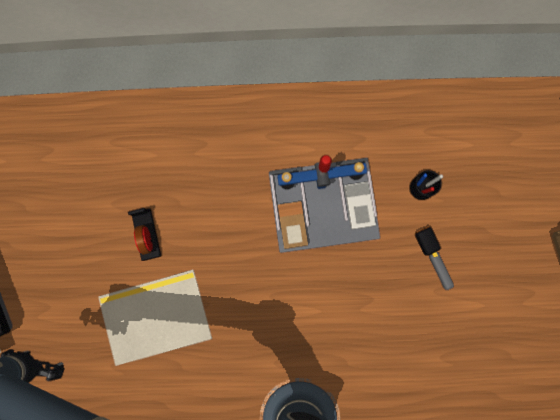

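Brown mailer is in the left bay (image left is +y) at about (293,225) in the top view. White mailer is at (360,208), the lever's top at (326,160). Next I'll measure the press and mailer poses.

```bash
cat > h.py <<'E'
import numpy as np, cv2
from plant import robot
def cam(n):
    f=robot.grab_frame(n)
    f["K"]=np.array([[f["fx"],0,f["cx"]],[0,f["fy"],f["cy"]],[0,0,1]]);f["D"]=np.array(f["dist_coeffs"])
    f["R"]=np.array(f["R"]);f["t"]=np.array(f["t"]);return f
def rays(f,px):
    u=cv2.undistortPoints(np.asarray(px,float).reshape(-1,1,2),f["K"],f["D"]).reshape(-1,2)
    return np.c_[u,np.ones(len(u))]
def plane(f,px,z):
    d=rays(f,px)@f["R"]; c=-f["R"].T@f["t"]
    return c+d*((z-c[2])/d[:,2])[:,None]
def cloud(f):
    h,w=f["range_z"].shape
    v,u=np.mgrid[:h,:w]
    r=rays(f,np.c_[u.ravel(),v.ravel()])*f["range_z"].ravel()[:,None]
    P=(r-f["t"])@f["R"]
    P[f["range_z"].ravel()<=0]=np.nan
    return P.reshape(h,w,3)
E
cat > m.py <<'E'
from h import *
import sys
tag=sys.argv[1]
for n in("top","side"):
    f=cam(n);im=f["image"];P=cloud(f)
    x0,y0,x1,y1=(245,130,405,265) if n=="top" else (235,155,400,340)
    cv2.imwrite(f"pics/{n}{tag}.png",cv2.resize(im[y0:y1,x0:x1,::-1],None,fx=4 if n=="top" else 3,fy=4 if n=="top" else 3,interpolation=cv2.INTER_CUBIC))
    box=np.zeros(im.shape[:2],bool);box[y0:y1,x0:x1]=1
    hsv=cv2.cvtColor(im,cv2.COLOR_RGB2HSV).astype(int);H,S,V=hsv[...,0],hsv[...,1],hsv[...,2]
    Z=P[...,2]
    bed=box&(Z>.008)&(abs(Z)<.13)
    bed=cv2.morphologyEx(bed.astype(np.uint8),cv2.MORPH_OPEN,np.ones((3,3)))
    if n=="top":
        g=box&(abs(Z-.015)<.005)&(S<90)
        print("bed z",np.median(Z[g]),g.sum())
        v,u=np.nonzero(g)
        r=cv2.minAreaRect(plane(f,np.c_[u,v],.015)[:,:2].astype(np.float32));print("bedrect",r,cv2.boxPoints(r))
        v,u=np.nonzero((bed>0)&(Z<.03))
    red=box&((H<6)|(H>174))&(S>170)&(Z>.13)
    print(n,"red pts",red.sum(),np.nanmean(P[red],0),np.nanmin(P[red],0),np.nanmax(P[red],0))
    blue=box&(H>100)&(H<125)&(S>150)&(Z>.1)
    print("blue",blue.sum(),np.nanmean(P[blue],0))
    top=box&(abs(Z-.045)<.006)
    nn,l,st,c=cv2.connectedComponentsWithStats(top.astype(np.uint8))
    for i in range(1,nn):
        if st[i,4]>150:
            v,u=np.nonzero(l==i);q=plane(f,np.c_[u,v],.045)
            print("mailer",st[i],"Z",np.median(Z[l==i]),cv2.minAreaRect(q[:,:2].astype(np.float32)),"col",im[l==i].mean(0))
E
python3 m.py a
```

```text
bed z 0.01485244721782533 3321
bedrect ((0.6198490858078003, -0.09159842133522034), (0.24451148509979248, 0.2987569272518158), 6.04799222946167) [[ 0.4825351   0.04406756]
 [ 0.5140126  -0.2530265 ]
 [ 0.75716305 -0.2272644 ]
 [ 0.7256856   0.06982964]]
top red pts 161 [ 0.6863367  -0.08203131  0.29089943] [ 0.67740357 -0.09703919  0.2242072 ] [ 0.70361249 -0.06982867  0.32209216]
blue 595 [ 0.68989888 -0.08191518  0.12818477]
mailer [345 181  31  48 959] Z 0.04509171722938474 ((0.6123388409614563, -0.19488391280174255), (0.13044513761997223, 0.07102382928133011), 6.540103912353516) col [177.70698644 172.72888425 162.07090719]
mailer [278 201  30  47 988] Z 0.04508939472788262 ((0.5617361664772034, 0.002624116837978363), (0.12964986264705658, 0.06979093700647354), 6.8473100662231445) col [169.58299595 132.55263158  94.70242915]
side red pts 467 [ 0.6826205  -0.09227745  0.26604029] [ 0.67212223 -0.10124368  0.2049626 ] [ 0.69951017 -0.07572757  0.31454047]
blue 706 [ 0.68467213 -0.10231698  0.12595791]
mailer [253 236  53  37 950] Z 0.04503216755477747 ((0.5567947626113892, -0.0009873807430267334), (0.13215111196041107, 0.07463789731264114), 7.406939506530762) col [194.85263158 150.05578947 100.49052632]
mailer [ 312  272   57   45 1249] Z 0.04431288672928509 ((0.6076187491416931, -0.19862747192382812), (0.13250143826007843, 0.07199112325906754), 6.968015670776367) col [200.45956765 195.86068855 180.61809448]
```

View pics/topa.png

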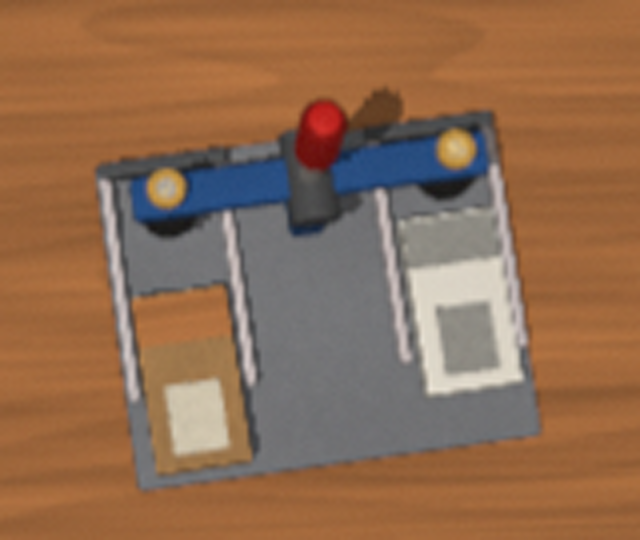

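View pics/sidea.png

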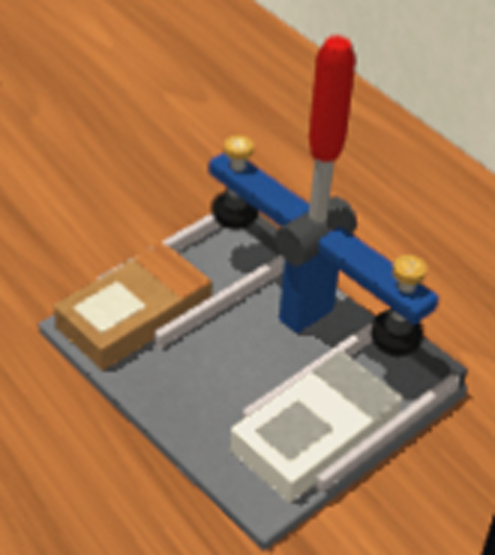

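```bash
cat >> h.py <<'E'
YAW=0.1056; ex=np.array([np.cos(YAW),np.sin(YAW),0]); ey=np.array([-np.sin(YAW),np.cos(YAW),0]); O=np.array([.6621,-.0871,0])
def W(x,y,z): return O+x*ex+y*ey+np.array([0,0,z])
def L(p):
    d=np.asarray(p)-O; return np.array([d@ex,d@ey,d[2]])
def st(m=""):
    s=robot.sense(); w=s["wrist_force"]; print(m,"t%.2f"%s["t"],"tcp",np.round(L(s["tcp_pos"]),4),"F",np.round([w@ex,w@ey,w[2]],2)); return s
E
python3 - <<'E'
from h import *
best=None
for y in (YAW+np.pi/2,YAW-np.pi/2):
    q=robot.inverse_kinematics(W(-.2,.1,.2),[np.pi,0,y]);print(y,q)
for y in (YAW,YAW-np.pi,YAW+np.pi):
    q=robot.inverse_kinematics(W(.03,-.05,.27),[np.pi,0,y]);print(y,q)
robot.grip(0.0)
robot.goto(W(-.2,.1,.2),[np.pi,0,YAW+np.pi/2]);st("above")
robot.move_straight(W(-.2,.1,.042),vel=.12);st("down")
E
```

```text
1.6763963267948965 [-0.50937641  0.12330582  0.48026723  2.08281972 -0.06989396  0.95045509
  1.68484518]
-1.4651963267948966 [-0.83930393  0.14776304  0.86005992  2.09620659 -0.13730718  0.95305415
 -1.37000099]
0.1056 [-0.33270925  0.57811543  0.75634114  1.40965062 -0.39861334  1.30991281
  0.54982549]
-3.035992653589793 [-0.49108995  0.70903751  1.10978062  1.41906377 -0.63342514  1.39834398
 -2.41042114]
3.247192653589793 [-0.49108995  0.70903751  1.10978062  1.41906377 -0.63342514  1.39834398
 -2.41042114]
above t3.42 tcp [-0.1996  0.1007  0.2001] F [-0.32  0.6  -0.21]
down t4.88 tcp [-0.1995  0.1     0.0425] F [0.28 0.38 0.88]
```

```bash
python3 - <<'E'
from h import *
r=robot.move_straight(W(-.095,.1,.042),vel=.06,contact_N=15);st(f"p1 {r}")
r=robot.move_straight(W(-.055,.1,.042),vel=.025,contact_N=12);st(f"p2 {r}")
robot.sleep(.2);s=st("hold")
E
python3 m.py b
```

```text
p1 False t6.78 tcp [-0.0953  0.1     0.042 ] F [-0.32 -0.13 -0.32]
p2 False t8.53 tcp [-0.0551  0.1     0.042 ] F [ 0.04 -0.12 -0.29]
hold t8.73 tcp [-0.0551  0.1     0.042 ] F [-0.04 -0.08  0.17]
bed z 0.014701994862169929 2481
bedrect ((0.6196403503417969, -0.09179055690765381), (0.24591916799545288, 0.29592031240463257), 6.831606864929199) [[ 0.47995365  0.04049283]
 [ 0.5151539  -0.25332645]
 [ 0.75932705 -0.22407395]
 [ 0.7241268   0.06974533]]
top red pts 158 [ 0.68615386 -0.08206115  0.29073925] [ 0.67758689 -0.09701381  0.22412158] [ 0.70292381 -0.06965157  0.32045037]
blue 484 [ 0.69269869 -0.09878525  0.12927918]
mailer [345 181  31  48 979] Z 0.0452652398579613 ((0.6125096082687378, -0.19482584297657013), (0.13027167320251465, 0.07109160721302032), 7.09051513671875) col [183.70480082 179.3381001  168.48518897]
side red pts 467 [ 0.68250702 -0.09233727  0.26617131] [ 0.67368283 -0.10054866  0.20589823] [ 0.69952388 -0.07433009  0.31529479]
blue 700 [ 0.68448385 -0.10226198  0.1259217 ]
mailer [253 238  53  34 876] Z 0.04483169365449355 ((0.5561460852622986, -0.0010295957326889038), (0.1324516385793686, 0.07455436885356903), 7.406940460205078) col [190.26141553 151.98059361 106.49315068]
mailer [ 312  272   57   45 1250] Z 0.04425420836701133 ((0.6073890924453735, -0.19842374324798584), (0.13290810585021973, 0.07153091579675674), 6.968015193939209) col [210.9376 206.7136 192.568 ]
```

View pics/sideb.png

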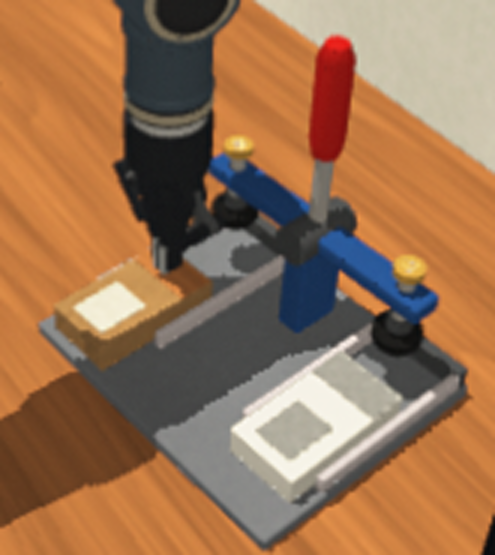

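The mailer has not moved and there was no force: in the picture the fingers at about (165,260) stand over the mailer's flap end. I'll check the opening and the tip height.

Run:
```python
from h import *
s=st();print(s["opening"],s["tcp_pos"],s["tcp_rot"])
for n,(x0,y0,x1,y1) in dict(side=(240,150,340,280),top=(240,130,360,265)).items():
    f=cam(n);P=cloud(f)
    cv2.imwrite(f"pics/{n}c.png",cv2.resize(f["image"][y0:y1,x0:x1,::-1],None,fx=4.4,fy=4.4,interpolation=cv2.INTER_CUBIC))
    if n=="side":
        for v in range(220,250,2): print(v,[ "%.0f,%.0f,%.0f"%tuple(L(P[v,u])*1000) for u in range(284,304,3)])
```

```text
t8.83 tcp [-0.055  0.1    0.042] F [ 0.44  0.5  -0.76]
-0.00035424436492980255 [0.5968384  0.00656438 0.04200528] [-3.14158021e+00 -3.64159716e-05  1.67639717e+00]
220 ['-70,106,141', '-76,88,156', '-72,81,159', '-66,76,158', '-66,65,165', '-61,60,166', '-49,61,159']
222 ['-71,106,134', '-74,90,147', '-71,82,151', '-66,76,152', '-66,65,160', '-62,58,162', '-52,58,157']
224 ['-71,106,128', '-73,91,139', '-73,80,147', '-66,76,145', '-65,65,152', '-62,58,155', '-55,54,154']
226 ['-73,104,124', '-74,90,133', '-70,83,136', '-66,76,138', '-63,68,142', '-60,60,146', '-58,50,152']
228 ['-67,111,108', '-71,93,123', '-69,84,128', '-58,84,122', '-47,86,114', '-60,59,140', '-59,50,146']
230 ['-68,110,102', '-65,101,107', '-69,84,121', '-51,93,104', '-48,85,108', '-64,55,139', '-65,43,147']
232 ['-69,109,96', '-64,101,99', '-66,87,111', '-58,84,108', '-53,78,109', '-67,52,136', '-68,39,145']
234 ['-6,185,-2', '-63,103,90', '-66,87,104', '-60,82,104', '-67,62,122', '-69,49,132', '-68,39,138']
236 ['-14,176,2', '-66,100,87', '-67,86,97', '-67,74,106', '-66,63,113', '12,138,13', '18,131,15']
238 ['-50,132,47', '-66,100,80', '-62,91,83', '-68,72,101', '-2,135,17', '5,130,16', '12,124,16']
240 ['-53,128,44', '-65,100,71', '-62,91,76', '-54,88,74', '-7,129,15', '1,125,14', '5,117,17']
242 ['-60,120,46', '-67,98,67', '-62,91,69', '-55,88,67', '-33,100,45', '-6,118,15', '1,112,16']
244 ['-63,115,44', '-65,101,56', '-61,92,60', '-45,99,45', '-39,93,47', '-32,89,44', '-6,104,17']
246 ['-67,111,42', '-62,104,44', '-58,97,47', '-52,90,48', '-44,87,46', '-37,83,45', '-32,76,46']
248 ['-75,101,47', '-68,97,45', '-63,90,48', '-55,87,45', '-48,83,44', '-42,77,45', '-38,69,48']
```

View pics/sidec.png

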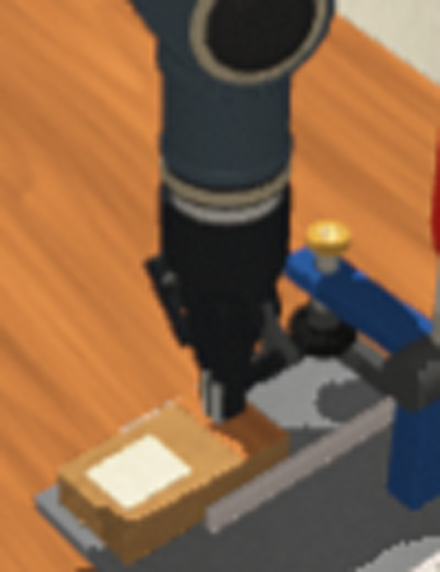

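View pics/topc.png

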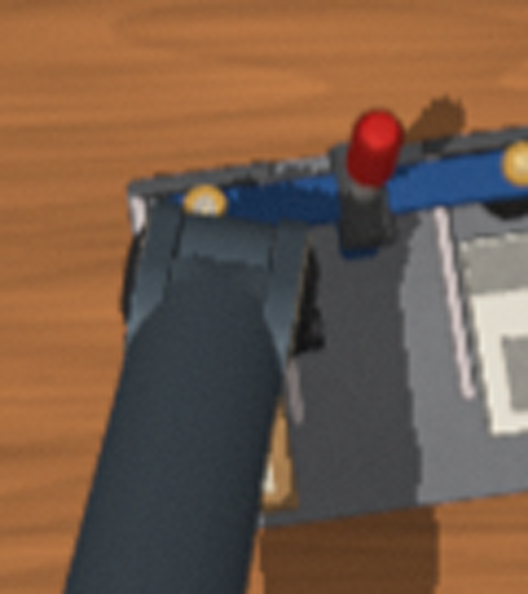

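Fingers are shut, but their tips are around z≈0.05 with the TCP reported at 0.042, so they passed over the mailer. That contradicts nose_length = 11 mm. I'll back off and touch the desk lightly to measure the real tip offset.

Run:
```python
from h import *
robot.move_straight(W(-.055,.1,.08),vel=.1)
robot.move_straight(W(-.205,.1,.08),vel=.15);st()
r=robot.move_straight(W(-.205,.1,.015),vel=.04,contact_N=5);st(r)
r=robot.move_straight(W(-.205,.1,-.013),vel=.015,contact_N=5) if not r else r;st(r)
f=cam("side");cv2.imwrite("pics/sided.png",cv2.resize(f["image"][180:320,180:320,::-1],None,fx=4,fy=4,interpolation=cv2.INTER_CUBIC))
```

```text
t10.62 tcp [-0.2039  0.1     0.0801] F [-0.38  0.37  0.36]
False t12.39 tcp [-0.2048  0.1     0.0152] F [-1.3   0.42 -0.63]
True t13.96 tcp [-0.205   0.1    -0.0111] F [-0.46  0.79  5.38]
```

View pics/sided.png

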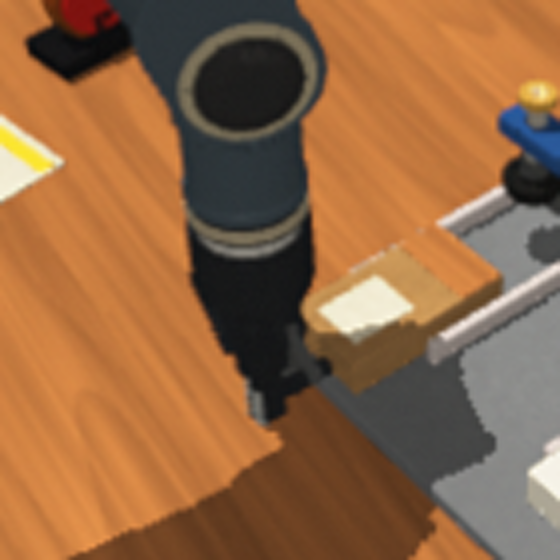

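The touch at TCP z = −0.011 shows the fingertips stand about 11 mm *behind* the TCP, so the sign is opposite to the description. I'll use the measured offset and push with tips at z≈0.028.

Run:
```python
from h import *
robot.move_straight(W(-.205,.1,.017),vel=.08);st()
r=robot.move_straight(W(-.095,.1,.017),vel=.06,contact_N=15);st(f"p1 {r}")
r=robot.move_straight(W(-.055,.1,.017),vel=.025,contact_N=12);st(f"p2 {r}")
robot.sleep(.2);s=st("hold")
f=cam("side");cv2.imwrite("pics/sidee.png",cv2.resize(f["image"][170:310,240:380,::-1],None,fx=4,fy=4,interpolation=cv2.INTER_CUBIC))
```

```text
t14.52 tcp [-0.205   0.1002  0.0171] F [-0.03  0.12 -0.18]
p1 False t16.50 tcp [-0.095   0.1     0.0171] F [-0.41 -0.11 -0.54]
p2 True t17.37 tcp [-0.0785  0.1     0.0164] F [ 0.23 -0.56 -0.12]
hold t17.57 tcp [-0.0802  0.1001  0.0159] F [-0.64  0.42  0.21]
```

View pics/sidee.png

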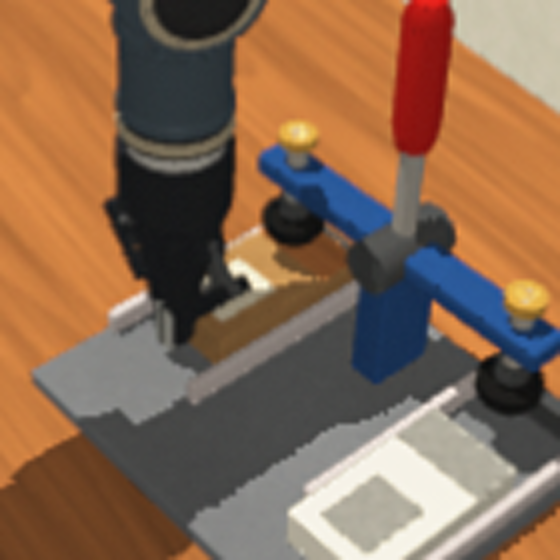

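```bash
python3 - <<'E'
from h import *
r=robot.move_straight(W(-.07,.1,.017),vel=.01,contact_N=10);st(f"p3 {r}")
robot.sleep(.3);s=st("hold")
robot.move_straight(W(-.13,.1,.017),vel=.1)
robot.move_straight(W(-.2,.1,.15),vel=.25)
robot.goto(W(.03,-.16,.36),[np.pi,0,YAW]);st("near lever")
E
python3 m.py f | grep -v blue
```

```text
p3 True t18.27 tcp [-0.0788  0.1001  0.0158] F [-0.43 -0.13  0.18]
hold t18.57 tcp [-0.0795  0.1002  0.0153] F [0.95 0.25 0.1 ]
near lever t21.48 tcp [ 0.0299 -0.1593  0.3588] F [ 0.95 -0.12 -0.45]
bed z 0.014908771605496871 2277
bedrect ((0.6202065944671631, -0.09150627255439758), (0.2437344640493393, 0.29876652359962463), 6.075114727020264) [[ 0.48321423  0.04414058]
 [ 0.51483333 -0.25294808]
 [ 0.7571989  -0.22715312]
 [ 0.72557986  0.06993553]]
top red pts 160 [ 0.6862558  -0.08207665  0.29075508] [ 0.67739128 -0.09721376  0.22410286] [ 0.70281785 -0.0697896   0.31917616]
mailer [274 171  30  46 695] Z 0.0449927971128237 ((0.6534812450408936, 0.011238615959882736), (0.1327916383743286, 0.069765605032444), 5.979014873504639) col [174.40863309 144.27769784 108.9352518 ]
side red pts 467 [ 0.68254545 -0.09241332  0.26618727] [ 0.67336542 -0.10122553  0.20545274] [ 0.70048316 -0.07601418  0.31457095]
mailer [279 227  48  30 754] Z 0.04501575465566088 ((0.6479474902153015, 0.007130231708288193), (0.13369129598140717, 0.07522226125001907), 6.042572498321533) col [189.4270557  153.42838196 109.49867374]
mailer [ 312  272   57   45 1244] Z 0.04423659549679734 ((0.6074347496032715, -0.19879747927188873), (0.13290810585021973, 0.07228390127420425), 6.968015193939209) col [142.77893891 138.33842444 125.36977492]
```

View pics/sidef.png

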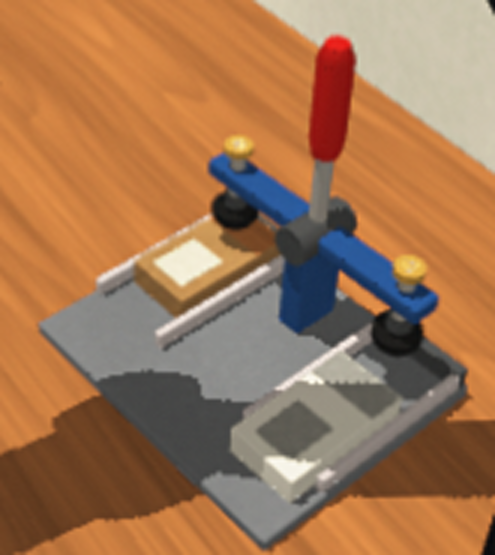

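View pics/topf.png

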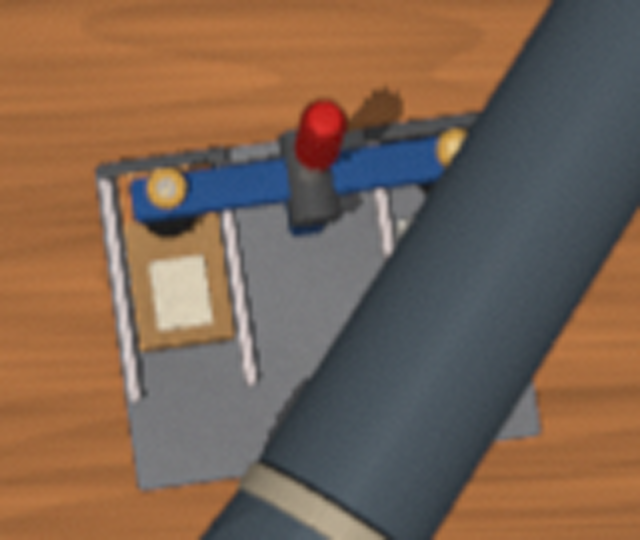

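Brown mailer's front edge is at press x ≈ −65 mm in the top view, flush at the back stop, so it is home. The white one has not moved. Next is the lever push, with the tool tilted so the gripper body stays clear of the lever top.

```bash
cat >> h.py <<'E'
PH=.3; ATT=[np.pi+PH,0,YAW]; ZL=.246
def fy(n=8):
    a=[]
    for _ in range(n): robot.sleep(.01); a.append(robot.sense()["wrist_force"]@ey)
    return -np.mean(a)
E
python3 - <<'E'
from h import *
robot.move_straight(W(.03,-.1,.33),vel=.2,attitude=ATT)
robot.move_straight(W(.03,-.05,ZL),vel=.15);st()
print("F0",fy(30),fy(30))
f=cam("side");cv2.imwrite("pics/sideg.png",cv2.resize(f["image"][120:290,260:420,::-1],None,fx=3.5,fy=3.5,interpolation=cv2.INTER_CUBIC))
E
```

```text
t22.86 tcp [ 0.0304 -0.0509  0.2473] F [ 1.03 -0.64  1.  ]
F0 0.11681809882897452 -0.0761319346120079
```

View pics/sideg.png

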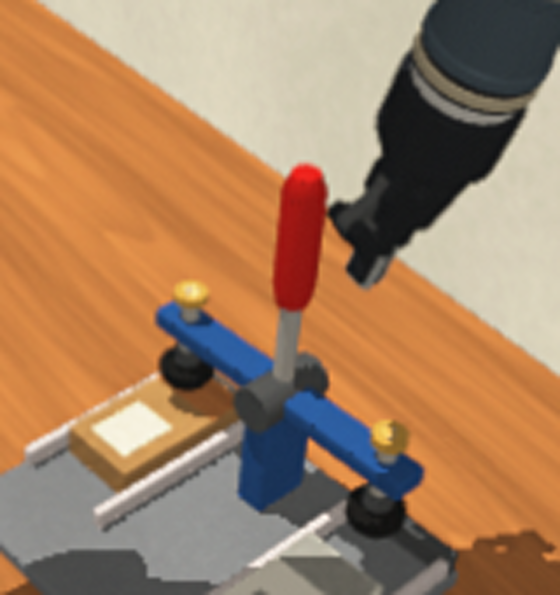

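Tips at about (370,280) are right of the handle at grip height with the lever upright. Now pushing in small steps.

Run:
```python
from h import *
y=-.036; robot.move_straight(W(.03,y,ZL),vel=.06)
for i in range(32):
    y+=.002; robot.move_straight(W(.03,y,ZL),vel=.02); F=fy(6)
    s=robot.sense(); l=L(s["tcp_pos"]); print("%.1f:%.2f"%(l[1]*1e3,F),end=" ")
    if F>9: break
st("\n")
f=cam("side");cv2.imwrite("pics/sideh.png",cv2.resize(f["image"][120:290,260:420,::-1],None,fx=3.5,fy=3.5,interpolation=cv2.INTER_CUBIC))
```

```text
-34.1:0.01 -32.0:0.50 -29.9:-0.33 -27.9:0.05 -25.9:-0.20 -23.9:-0.30 -21.9:0.29 -19.9:-0.08 -18.0:0.46 -16.0:0.31 -14.0:0.98 -12.0:0.99 -10.0:1.48 -8.0:1.45 -5.9:1.97 -4.0:1.57 -2.0:2.19 0.1:2.44 2.1:2.48 3.8:3.33 4.8:4.96 5.6:7.05 6.5:8.48 7.2:10.38 
 t30.99 tcp [0.0299 0.0072 0.2458] F [  1.9  -10.69  -0.32]
```

View pics/sideh.png

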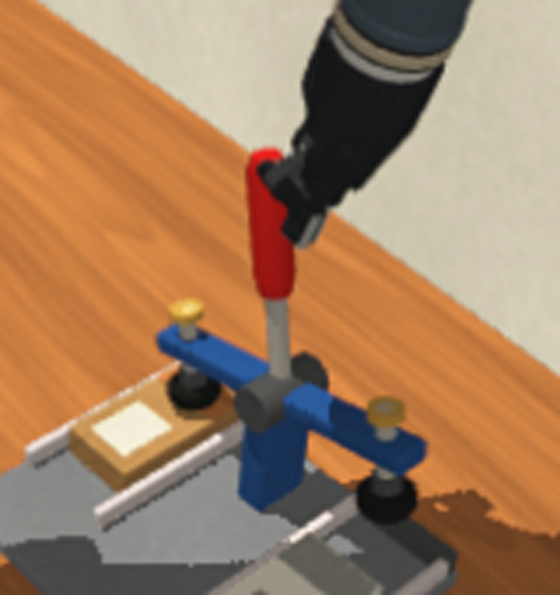

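Foot met the mailer at TCP y≈+3 mm, about 0.155 rad, and the slope after that is ~2.1 N/mm as expected. Continuing to ~20 N on the handle, then holding.

Run:
```python
from h import *
y=.012
for i in range(12):
    y+=.0015; robot.move_straight(W(.03,y,ZL),vel=.02); F=fy(8)
    l=L(robot.sense()["tcp_pos"]); th=(l[1]+.019)/.14; print("%.1f F%.2f N%.1f"%(l[1]*1e3,F,1.4*F-25*th-3.5))
    if 1.4*F-25*th-3.5>19: break
t0=robot.sense()["t"]
for i in range(9):
    robot.sleep(.4); F=fy(5); l=L(robot.sense()["tcp_pos"]); th=(l[1]+.019)/.14; print("hold t%.2f y%.1f F%.2f N%.1f"%(robot.sense()["t"]-t0,l[1]*1e3,F,1.4*F-25*th-3.5))
f=cam("side");cv2.imwrite("pics/sidei.png",cv2.resize(f["image"][120:290,260:420,::-1],None,fx=3.5,fy=3.5,interpolation=cv2.INTER_CUBIC))
```

```text
7.8 F11.83 N8.3
8.2 F13.48 N10.5
8.9 F14.62 N12.0
9.3 F16.24 N14.2
10.1 F17.04 N15.2
10.5 F18.40 N17.0
10.9 F20.19 N19.4
hold t0.44 y10.9 F20.03 N19.2
hold t0.88 y10.9 F19.90 N19.0
hold t1.33 y10.9 F20.15 N19.4
hold t1.77 y10.9 F20.18 N19.4
hold t2.21 y10.9 F20.20 N19.4
hold t2.65 y10.9 F20.11 N19.3
hold t3.09 y10.9 F19.84 N18.9
hold t3.53 y10.9 F20.07 N19.3
hold t3.98 y10.9 F19.87 N19.0
```

View pics/sidei.png

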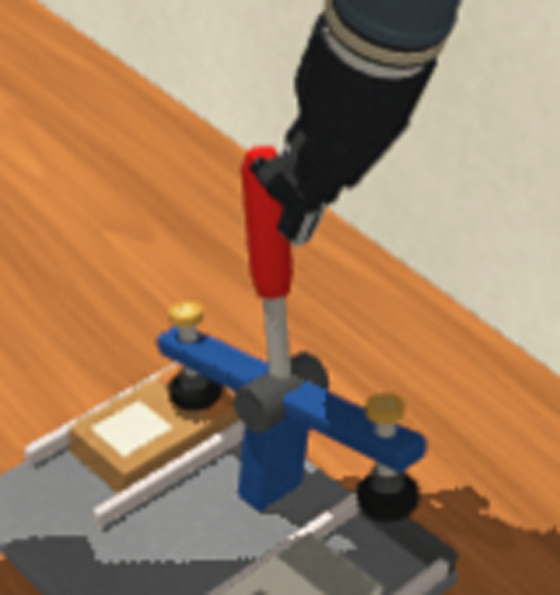

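Held 4 s at F≈20 N; both the force and the foot-compression estimates give ~19–23 N. Releasing slowly.

```bash
python3 - <<'E'
from h import *
robot.move_straight(W(.03,-.06,ZL),vel=.04);st("rel")
robot.move_straight(W(.03,-.12,.36),vel=.2);robot.sleep(.3);st("clear")
E
python3 m.py j | grep -v blue
```

```text
rel t39.50 tcp [ 0.0301 -0.0597  0.246 ] F [-0.58 -0.55  0.15]
clear t40.59 tcp [ 0.0301 -0.1192  0.3592] F [-0.51 -0.61 -0.69]
bed z 0.014839155502144586 3026
bedrect ((0.6199229955673218, -0.08700871467590332), (0.24410776793956757, 0.2897123694419861), 6.113937854766846) [[ 0.48313528  0.04402408]
 [ 0.5139914  -0.24404043]
 [ 0.7567107  -0.21804151]
 [ 0.7258546   0.070023  ]]
top red pts 162 [ 0.68637018 -0.08195263  0.29107468] [ 0.67710273 -0.09691079  0.22234665] [ 0.7031012  -0.06969168  0.31683949]
mailer [274 172  30  45 689] Z 0.04501590098235497 ((0.6529557108879089, 0.011260677129030228), (0.13257759809494019, 0.06955927610397339), 6.4059882164001465) col [175.18867925 145.22786647 109.83309144]
mailer [345 181  25  37 449] Z 0.04505614561506262 ((0.6287322044372559, -0.19262880086898804), (0.09732730686664581, 0.07067880034446716), 6.3197832107543945) col [175.46325167 171.3830735  161.11135857]
side red pts 465 [ 0.68255264 -0.09231834  0.2660949 ] [ 0.67308299 -0.10141696  0.20405217] [ 0.69898495 -0.07533821  0.31499987]
mailer [279 227  48  30 752] Z 0.04492114175263945 ((0.6470087170600891, 0.007424101233482361), (0.13245145976543427, 0.0744858905673027), 6.430604934692383) col [190.28989362 154.22473404 110.15026596]
mailer [ 312  272   57   45 1248] Z 0.04426776722012797 ((0.6074978113174438, -0.19836407899856567), (0.13267764449119568, 0.07143884897232056), 6.968015670776367) col [164.00961538 159.66266026 146.07852564]
```

View pics/sidej.png

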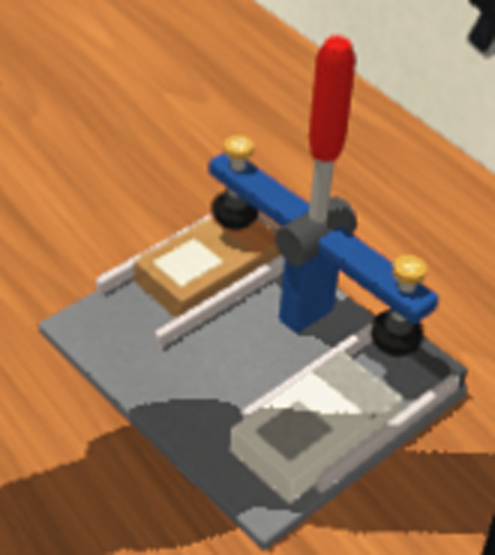

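View pics/topj.png

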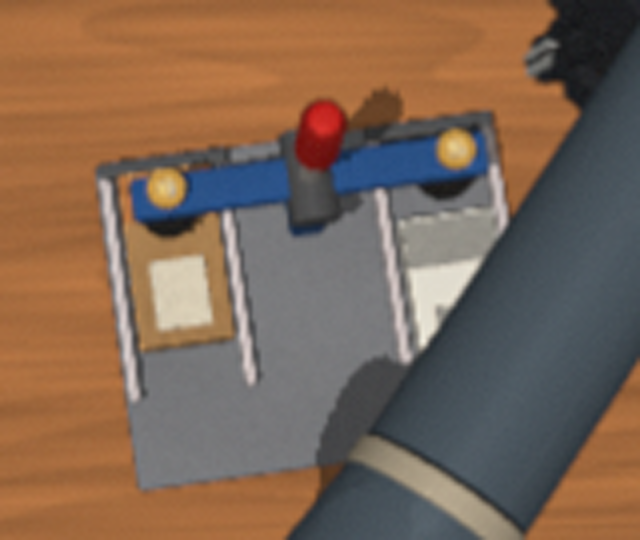

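Run:
```python
from h import *
a=cv2.imread("pics/side0.png");f=cam("side");b=f["image"][...,::-1].copy()
for n,(x0,y0,x1,y1) in dict(tape=(180,155,235,200),pot=(392,300,442,365)).items(): print(n,np.abs(a[y0:y1,x0:x1].astype(int)-b[y0:y1,x0:x1]).mean())
for n,(x0,y0,x1,y1) in dict(scan=(335,362,380,420)).items(): print(n,np.abs(a[y0:y1,x0:x1].astype(int)-b[y0:y1,x0:x1]).mean())
robot.close_job()
```

```text
tape 8.01023569023569
pot 16.17651282051282
scan 7.604597701149426
the job is handed in; nothing more can be done
```

I pushed the brown mailer home in the left bay, pressed its flap with the lever for about 4 s, let the lever return upright, and handed the job in. It gave no verdict. The clock was at about 41 s of the allowed 72 s.

**First push missed:** The fingertips stand about 11 mm behind the TCP, not ahead of it as described, so my first push passed over the mailer without touching it. A light touch on the desk gave the true offset. The second push stopped at the back stop, and I pressed it again to confirm.

**Pressing:** The push on the handle held steady at about 20 N for 4 s. That means 19 N at the foot from the force formula, or about 22 N from how far the foot was compressed. The highest estimate was about 23 N, well under 45 N.

**Last checks:**
- **Brown mailer:** it had moved 91 mm and lay within about 2 mm of fully home, at the right height for lying flat.
- **Lever:** it was back in its starting position, within about 1 mm at the handle.
- **White mailer:** the side view shows it within about 1 mm of its start. In the last top view the arm partly hid it.
- **Robot:** it was clear of everything when I handed in.

**Not fully checked:** For the tape dispenser, scanner and pen pot I only compared the picture with the first one. The differences were small but not zero (8, 8 and 16 grey levels), with the pot's the largest. I did not look into the cause, though the arm's shadow over the scene changed, nor did I measure where these things stood. I commanded no move close to them, and the wrist force never showed an unexpected contact.

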